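# Close the salt well of a serving board

### The arm

A 6-joint arm with a two-finger parallel gripper is mounted at the origin on a cart in front of the work surface, level with it; the furniture and walls round the work are solid. World frame = base frame: x ahead of the robot, y to its left, z up, the work surface at z = 0. Lengths are in m, angles in rad, forces in N, time in s.
With the tool pointing down it reaches from about 0.425 to 0.95 m from the base axis. Payload 3.5 kg.
Tool frame: the origin (TCP) lies at the very end of the fingers, on their centre line; the grasp point (between the pads) lies 19 mm behind it (ctrl.grip_point_offset is the distance from the TCP to the grasp point, in m); z points along the fingers, y is the line along which they close (so a half turn about z gives the same grasp; the last joint's range is limited). The gripper opens to 85 mm and grips with 20 to 120 N. Pads are 22 mm wide; open, the fingers measure 114 mm over their backs; the gripper's body (76 mm by 85 mm) begins 54 mm behind the grasp point. The pads swing forward as they close: fully open they stand 13 mm farther back than shut.
Start: joints at [-1.39, 0.286, 1.577, -0, 1.279, -0.15], TCP at [0.219, -0.638, 0.231] pointing down, gripper open.
Joint ranges: [-2.77, 2.77], [-0.9, 2.22], [0.21, 2.48], [-1.53, 4.67], [0.24, 2.81], [-2.84, 2.84]. Speed limits (rad/s): [2.79, 2.79, 3.14, 3.14, 3.14, 3.14].

### API

Orientations are given as a unit quaternion [x, y, z, w].
In Python, from plant import ctrl gives the robot as it stands. The module is installed in compiled form; this text tells all that it offers.
- The arm moves only by the shell command python3 -m pendant 'ROWS' [OPENING] [FORCE]. ROWS is JSON, a list of rows, each an object of numbers: "dx", "dy", "dz": the shift along the tool's x, y, z in cm; "twist": the turn about the tool's z in degrees. A call has 1 to 10 rows; each row is the pose to reach, as a shift and turn from the pose commanded when the call began, along the tool's axes at that moment; what a row does not reach only later rows make up. A row lasts 1/8 s, in which the tool goes at most 62.5 mm and 10.7 degrees, less where a joint would pass 70% of its speed; a pose out of reach is approached as far as the arm can. A call with a gripper value outside its range is refused whole. OPENING is the opening in per cent of the stroke, from 0 (shut) to 100 (fully open), set as the call begins (- or left out, the last holds). The fingers move at their own pace and stop on an object; FORCE is the grip in N (left out, the last holds). Time passes only in rows, so rows that repeat a pose let the fingers close. It gives the time, the measured TCP pose, the force, the opening and the grip force at its end, in the units of the state.
- ctrl.get_state(): the state, without advancing time (a new reading comes with each control period).
- ctrl.read_camera(name): name is "scene" or "top" or "wrist"; returns a dict with "img" (384x512x3 uint8, red, green, blue), "depth" (384x512 float32, m along the optical axis (not along the pixel's ray), 0 where there is no reading), "camera_matrix" (3x3 intrinsics, pixels), "xyz" and "rotation" of the camera in the world; the wrist camera has in their place "tool_from_camera" (4x4, takes a point from camera to tool coordinates, whose origin is the TCP and whose axes are the flange's). Camera axes: x right, y up, looking along -z (the intrinsics and any distortion apply to the point x, -y, -z); pixel columns grow to the right and rows downward; lengths in m; the calibration is good to about 2 mm. A picture is of the moment at which its call begins: read the wrist's pose just before it.
- ctrl.sign_off(): hands the job in; it is judged then, once.
The state is a dict: "time": time; "qpos": joint angles; "dq": joint speeds; "joint_efforts": joint torques, N m; "eef_pos": TCP position; "tcp_rot": TCP orientation; "contact_force": force on the tool from outside, world axes, zero at the start; "wrist_torque": the same for the moment, N m; "opening": opening from 0.0 (shut) to 1.0 (fully open); "finger_force": force on a finger pad.
Only numpy, scipy, OpenCV 4.12 (cv2) and the standard library are available. Lean on these libraries where they do the work, as an engineer would, in place of code of your own. Each camera call takes 0.05 s, during which the arm holds its last target. There are 200 camera calls.

### The job

On the serving board, slide the round lid along the board, without lifting it off, until it drops into the shallow round pocket in the middle and lies flat in it, covering the salt well. Let go of it, and leave the square lid where it is.

Things in the scene. Friction and masses are not known exactly. Their poses are not given: they have to be found in the camera images.
- round_lid_mid (a point): lid to slide: loose white ceramic disc, diameter 84 mm, 10 mm thick, with an upright round knob at its centre (diameter 20 mm, foot 24 mm) rising 32 mm above the disc; 0.15 to 0.31 kg. It starts flat on the board, left or right of the pocket. This point: on its axis, half-way up, 21 mm above the underside, 11 mm above the disc's face, 21 mm below the knob's top; z up
- square_lid_mid (a point): bystander: loose white ceramic square lid, 104 x 104 x 10 mm, with the same knob, on the board on the other side of the pocket and too large for it. This point is on its axis, 21 mm above its underside
- pocket (a point): round pocket, diameter 100 mm, 8 mm deep, amid a fixed wooden board (150 x 440 mm, 22 mm thick, y along its length, z up); the lids lie 135 mm either side along y. In its floor is a salt well, diameter 52 mm, 8 mm deeper. Seated, the round lid has 8 mm play all round and stands 2 mm above the board. This point: centre of the pocket's floor, 8 mm below the board's top face
Mind the look-alikes: they are no part of the job. Leave any green or pink look-alike of the part that bears round_lid_mid alone.

How it is judged:
By the outcome, as a careful person would: the job done as asked, in the order asked, and still so for the second after the job is handed in, with the robot touching nothing.
It also fails if it takes over 35 s, if anything falls off the work surface, if the arm or the gripper's body presses on something with over 40 N, if the wrist force passes 120 N, or if a joint passes its speed limit or range.

## Working session

There is one attempt and no reset: what is moved stays moved. The work goes in short steps, Python scripts to look and compute and a shell command to move; the robot and the scene stay as the last step left them, time stands still between calls to the robot, and variables do not carry over. Pictures are saved under pics/ and viewed, at most 10 in all, crops included, and the job is handed in when it is done.

```bash
mkdir -p pics; cat > h.py <<'E'
import numpy as np, cv2
from plant import ctrl
from scipy.spatial.transform import Rotation as R
def cam(n):
    s=ctrl.get_state(); c=ctrl.read_camera(n)
    if n=="wrist":
        T=np.eye(4);T[:3,:3]=R.from_quat(s["tcp_rot"]).as_matrix();T[:3,3]=s["eef_pos"]
        M=T@np.array(c["tool_from_camera"]); c["xyz"]=M[:3,3]; c["rotation"]=M[:3,:3]
    return c
def ray(c,u,v,z):
    K=np.array(c["camera_matrix"]); d=np.array([(u-K[0,2])/K[0,0],-(v-K[1,2])/K[1,1],-1])
    w=np.array(c["rotation"]).reshape(3,3)@d; o=np.array(c["xyz"]); return o+w*(z-o[2])/w[2]
def pts(c):
    K=np.array(c["camera_matrix"]);v,u=np.mgrid[:384,:512];D=c["depth"]
    P=np.stack([(u-K[0,2])/K[0,0]*D,-(v-K[1,2])/K[1,1]*D,-D],-1)
    return P@np.array(c["rotation"]).reshape(3,3).T+np.array(c["xyz"])
E
python3 - <<'E'
from h import *
a=cam("scene");b=cam("top")
cv2.imwrite("pics/a.png",np.vstack([cv2.resize(x["img"][:,:,::-1],(400,300)) for x in (a,b)]))
cv2.imwrite("pics/top.png",b["img"][:,:,::-1])
print(b["xyz"],b["rotation"],ctrl.get_state())
E
```

```text
[0.25869457 0.26713109 1.27050638] [ 0.06853975 -0.06989889 -0.69413242  0.71315961] {'time': 0.1, 'qpos': array([-1.38999314e+00,  2.87117356e-01,  1.57802468e+00,  9.38762996e-06,
        1.27864966e+00, -1.49992846e-01]), 'dq': array([-0.00014801, -0.00188601, -0.00390015, -0.00083507, -0.00138169,
       -0.00043271]), 'joint_efforts': array([ 4.48134579e-04, -4.07297158e+01, -2.93700153e+01, -1.70681565e-04,
        3.42354579e-03,  4.31200249e-06]), 'eef_pos': array([ 0.21916238, -0.63779264,  0.23006187]), 'tcp_rot': array([ 9.86352529e-01,  1.64643491e-01, -1.24447195e-05, -1.09945886e-03]), 'contact_force': array([ 0.46494794, -0.17215182,  0.13499856]), 'wrist_torque': array([ 0.03373205,  0.03534807, -0.00270517]), 'finger_force': 0.0, 'opening': 0.9984894070322928}
```

View pics/a.png

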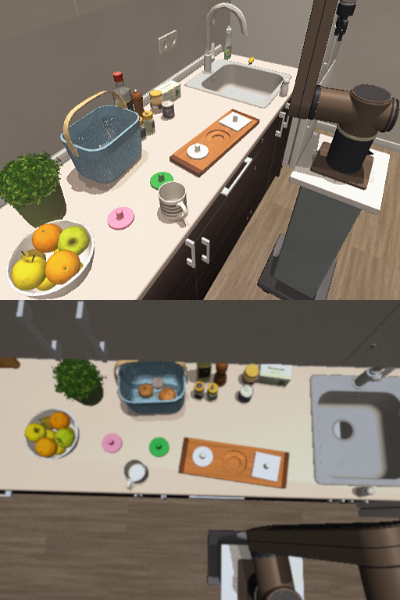

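View pics/top.png

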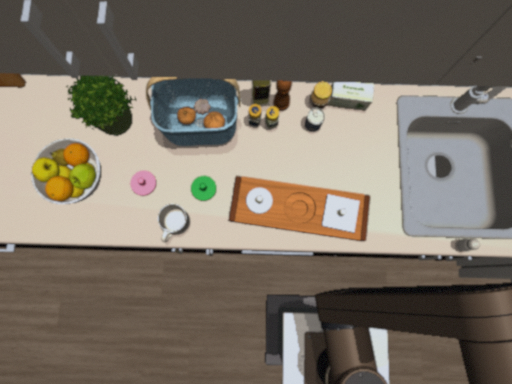

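The top view shows the white round lid at (259,200), the pocket at (300,207) and the square white lid at (342,212). The look-alikes are pink (143,183) and green (203,188). I choose the white one on the board at (259,200).

```bash
sed -i 's/np.array(c\["rotation"\]).reshape(3,3)/rot(c)/' h.py; cat >> h.py <<'E'
def rot(c):
    r=np.array(c["rotation"]); return R.from_quat(r).as_matrix() if r.size==4 else r
E
python3 - <<'E'
from h import *
c=cam("top");I=c["img"]
hsv=cv2.cvtColor(I,cv2.COLOR_RGB2HSV)
B=cv2.inRange(hsv,(4,120,60),(16,255,255)); B[:170]=0;B[250:]=0;B[:,:222]=0;B[:,380:]=0
h=cv2.convexHull(max(cv2.findContours(B,0,2)[0],key=cv2.contourArea))
q=cv2.boxPoints(cv2.minAreaRect(h)); W=np.array([ray(c,u,v,.022) for u,v in q]); print("board",W.round(3).tolist(),"c",W.mean(0).round(4))
m=np.zeros_like(B);cv2.fillPoly(m,[q.astype(int)],255)
L=cv2.bitwise_and(m,cv2.inRange(hsv,(0,0,150),(180,70,255)))
for k in cv2.findContours(L,0,2)[0]:
    if cv2.contourArea(k)>200:
        (u,v),r=cv2.minEnclosingCircle(k);x=ray(c,u,v,.032);print("lid",u,v,r,x.round(4),"rad",np.linalg.norm(ray(c,u+r,v,.032)-x))
P=pts(c); print("heights",P[200,259],P[207,300],P[190,240],P[212,342])
print("pocket", ray(c,300,207,.022))
cv2.imwrite("pics/crop.png",cv2.resize(I[165:250,185:385,::-1],(800,340),interpolation=2))
E
```

```text
board [[0.429, 0.336, 0.022], [0.577, 0.32, 0.022], [0.522, -0.117, 0.022], [0.376, -0.091, 0.022]] c [0.4761 0.1119 0.022 ]
lid 340.5 213.0 22.74323081970215 [ 0.4605 -0.0159  0.032 ] rad 0.07199459443747658
lid 258.8958435058594 199.88690185546875 13.468963623046875 [0.4956 0.243  0.032 ] rad 0.04283037749259122
heights [0.48905526 0.24330734 0.0642051 ] [0.48022037 0.10938443 0.00908187] [0.52859478 0.30443517 0.02018979] [ 0.45796852 -0.01250047  0.06713409]
pocket [0.47795174 0.1109999  0.022     ]
```

View pics/crop.png

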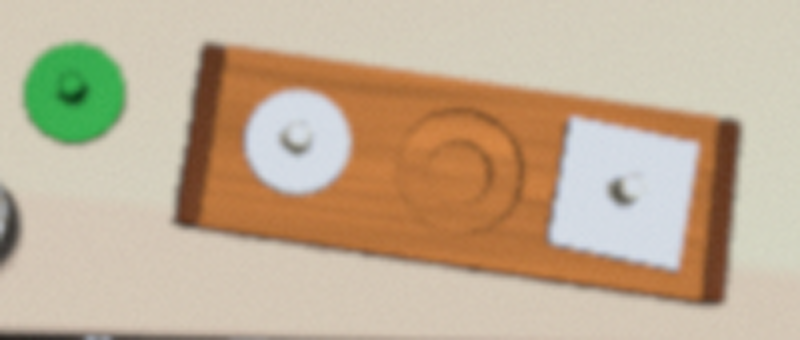

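The crop confirms the white round disc with its knob at crop (297,140), the pocket at (460,172) and the square lid at (625,188). The green look-alike lies off the board. The 133 mm lid-to-pocket distance, the 43 mm radius and the knob height of 0.064 all match the description. I'm moving via a waypoint.

```bash
python3 -m pendant '[{"dx":34.5,"dy":-29.2,"twist":26.5},{"dx":34.5,"dy":-29.2,"twist":26.5},{"dx":34.5,"dy":-29.2,"twist":26.5},{"dx":34.5,"dy":-29.2,"twist":26.5},{"dx":34.5,"dy":-29.2,"twist":26.5},{"dx":34.5,"dy":-29.2,"twist":26.5},{"dx":34.5,"dy":-29.2,"twist":26.5},{"dx":34.5,"dy":-29.2,"twist":26.5}]' 60
```

```text
$[0]: bad value
```

```bash
python3 -m pendant '[{"dx":6,"dy":-5,"dz":0,"twist":10},{"dx":12,"dy":-10,"dz":0,"twist":20},{"dx":18,"dy":-15,"dz":0,"twist":26},{"dx":24,"dy":-20,"dz":0,"twist":26},{"dx":30,"dy":-25,"dz":0,"twist":26},{"dx":34,"dy":-29,"dz":0,"twist":26},{"dx":34,"dy":-29,"dz":0,"twist":26},{"dx":34,"dy":-29,"dz":0,"twist":26}]' 60
```

```text
time: 1.15
eef_pos: [0.4476, -0.2504, 0.2311]
tcp_rot: [0.998, -0.059, -0.0, -0.0]
contact_force: [0.1, -0.6, 0.2]
opening: 0.6
finger_force: 0.0
```

```bash
python3 -m pendant '[{"dx":0,"dy":-6,"dz":0},{"dx":0,"dy":-12,"dz":0},{"dx":0,"dy":-18,"dz":0},{"dx":0,"dy":-24,"dz":0},{"dx":0,"dy":-30,"dz":1},{"dx":-1,"dy":-36,"dz":2},{"dx":-1,"dy":-42,"dz":4},{"dx":-1.2,"dy":-48,"dz":6},{"dx":-1.2,"dy":-49.5,"dz":7},{"dx":-1.2,"dy":-49.5,"dz":7}]' 60
cat > look.py <<'E'
import sys
from h import *
c=cam("wrist");I=c["img"];cv2.imwrite(sys.argv[1],I[:,:,::-1])
s=ctrl.get_state();print(s["eef_pos"],s["tcp_rot"],s["time"])
hsv=cv2.cvtColor(I,cv2.COLOR_RGB2HSV)
L=cv2.inRange(hsv,(0,0,150),(180,70,255))
for k in cv2.findContours(L,0,2)[0]:
    if cv2.contourArea(k)>1500:
        h=cv2.convexHull(k);(u,v),r=cv2.minEnclosingCircle(h);print(u,v,r,cv2.contourArea(h)/(np.pi*r*r),ray(c,u,v,.032).round(4),np.linalg.norm(ray(c,u+r,v,.032)-ray(c,u,v,.032)))
P=pts(c); M=(abs(P[:,:,2]-.064)<.004)&(c["depth"]>0)
n,l,st,ce=cv2.connectedComponentsWithStats(M.astype(np.uint8))
for i in range(1,n):
    if st[i,4]>200: print("knob top",ce[i],st[i,4],P[l==i].mean(0))
E
python3 look.py pics/w1.png
```

```text
[ 0.44748757 -0.25122572  0.23111018] [ 9.98227543e-01 -5.95119616e-02 -5.15262526e-05 -3.10201052e-04] 1.2
449.843994140625 192.0 64.3433609008789 0.33691086481057303 [ 0.3904 -0.4574  0.032 ] 0.06734012444561585
267.0 218.5 115.3831558227539 0.287831074015389 [ 0.383  -0.2644  0.032 ] 0.12377505154697106
29.5 174.0 57.194942474365234 0.6142374097991579 [ 0.4606 -0.0266  0.032 ] 0.05885380841183278
107.0 67.5 126.51195526123047 0.47208692174085026 [ 0.5522 -0.1305  0.032 ] 0.11868748321450681$[0]: bad value
```

View pics/w1.png

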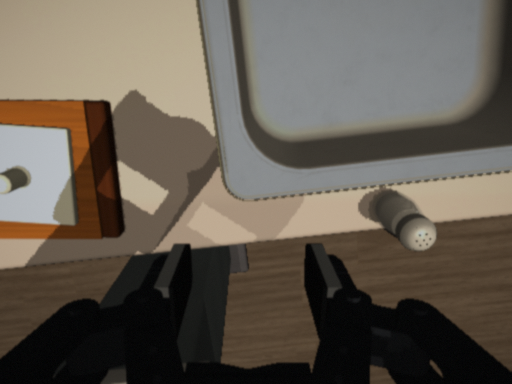

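The move was refused, probably because every row needs all four keys. The picture is from the waypoint: the square lid is at left (8,180) and the sink at upper right.

```bash
python3 -m pendant '[{"dx":0,"dy":-6,"dz":0,"twist":0},{"dx":0,"dy":-12,"dz":0,"twist":0},{"dx":0,"dy":-18,"dz":0,"twist":0},{"dx":0,"dy":-24,"dz":0,"twist":0},{"dx":0,"dy":-30,"dz":1,"twist":0},{"dx":-1,"dy":-36,"dz":2,"twist":0},{"dx":-1,"dy":-42,"dz":4,"twist":0},{"dx":-1.2,"dy":-48,"dz":6,"twist":0},{"dx":-1.2,"dy":-49.5,"dz":7,"twist":0},{"dx":-1.2,"dy":-49.5,"dz":7,"twist":0}]' 60 && python3 look.py pics/w2.png
```

```text
time: 2.45
eef_pos: [0.4953, 0.2383, 0.16]
tcp_rot: [0.998, -0.061, -0.001, 0.001]
contact_force: [-0.4, -0.8, 0.5]
opening: 0.599
finger_force: 0.0
[0.49579202 0.23772729 0.16094972] [ 9.98087112e-01 -6.18186925e-02 -4.44262478e-04  6.07349752e-04] 2.5
427.5 272.5 84.1576919555664 0.21309744837504285 [0.3899 0.0875 0.032 ] 0.07574049001778975
274.5 282.5 37.58333969116211 0.49656081314135275 [0.3965 0.2249 0.032 ] 0.034063690370476615
49.29690170288086 254.43263244628906 96.16429901123047 0.5965660555213823 [0.449  0.4186 0.032 ] 0.08445073438028143
499.3999938964844 187.0 53.278236389160156 0.1798123060172472 [0.4638 0.0314 0.032 ] 0.04417207637539536
243.34495544433594 179.34495544433594 48.789363861083984 0.5826226658238834 [0.4962 0.2408 0.032 ] 0.03999812780174348
255.30821228027344 58.0 260.15826416015625 0.28429157902014196 [0.5872 0.2204 0.032 ] 0.19215310436689786
knob top [240.5793499  192.60229446] 523 [0.49520302 0.24267114 0.06378108]
```

View pics/w2.png

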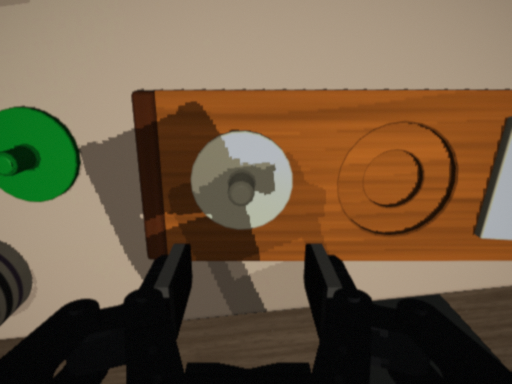

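Close view: the lid disc is at (242,180) with its knob top at (241,193), i.e. (0.495, 0.243, 0.064). The pocket is centred near (397,179). Descending and gripping.

```bash
python3 - <<'E'
from h import *
c=cam("wrist")
for u,v in [(397,179),(338,179),(456,179),(397,122),(397,236)]: print(ray(c,u,v,.022).round(4))
E
python3 -m pendant '[{"dx":0,"dy":-0.5,"dz":4,"twist":0},{"dx":0,"dy":-0.5,"dz":8,"twist":0},{"dx":0,"dy":-0.5,"dz":11,"twist":0},{"dx":0,"dy":-0.5,"dz":12.3,"twist":0},{"dx":0,"dy":-0.5,"dz":12.3,"twist":0},{"dx":0,"dy":-0.5,"dz":12.3,"twist":0}]' 60 30
```

```text
[0.478  0.1106 0.022 ]
[0.4842 0.1606 0.022 ]
[0.4718 0.0606 0.022 ]
[0.5264 0.111  0.022 ]
[0.4243 0.1101 0.022 ]
time: 3.3
eef_pos: [0.4976, 0.244, 0.0402]
tcp_rot: [0.998, -0.062, 0.002, -0.001]
contact_force: [0.1, -0.7, 1.2]
opening: 0.6
finger_force: 0.0
```

```bash
python3 -m pendant '[{"dx":0,"dy":0,"dz":0.2,"twist":0},{"dx":0,"dy":0,"dz":0.2,"twist":0},{"dx":0,"dy":0,"dz":0.2,"twist":0},{"dx":0,"dy":0,"dz":0.2,"twist":0},{"dx":0,"dy":0,"dz":0.2,"twist":0},{"dx":0,"dy":0,"dz":0.2,"twist":0},{"dx":0,"dy":0,"dz":0.2,"twist":0},{"dx":0,"dy":0,"dz":0.2,"twist":0}]' 0 30; python3 -c "
from plant import ctrl;print(ctrl.get_state())"
```

```text
time: 4.3
eef_pos: [0.4966, 0.2443, 0.0372]
tcp_rot: [0.998, -0.061, 0.001, -0.0]
contact_force: [-1.6, -0.3, 5.8]
opening: 0.219
finger_force: 30.3
{'time': 4.3, 'qpos': array([ 2.73773594e-01,  2.65646741e-01,  1.99732474e+00, -4.67566721e-05,
        8.77454841e-01,  1.96736641e+00]), 'dq': array([ 1.34980805e-04, -4.30919022e-04, -4.45965318e-05,  1.18845408e-03,
        4.06980378e-04, -2.37376862e-04]), 'joint_efforts': array([ 2.76515580e-02, -3.07508862e+01, -2.13651037e+01,  5.39990037e-02,
       -2.65955720e-01,  4.68852188e-03]), 'eef_pos': array([0.49664593, 0.24426443, 0.03722482]), 'tcp_rot': array([ 9.98116466e-01, -6.13447650e-02,  5.56630944e-04, -1.74832878e-04]), 'contact_force': array([-1.58677901, -0.28157417,  5.76266898]), 'wrist_torque': array([-0.09130577,  0.1537433 ,  0.03144634]), 'finger_force': 30.251178980474833, 'opening': 0.2193271614326844}
```

```bash
python3 -m pendant '[{"dx":0,"dy":1,"dz":0,"twist":0},{"dx":0,"dy":2.5,"dz":0,"twist":0},{"dx":0,"dy":4,"dz":0,"twist":0},{"dx":-0.1,"dy":5.5,"dz":0,"twist":0},{"dx":-0.1,"dy":7,"dz":0,"twist":0},{"dx":-0.2,"dy":8.5,"dz":0,"twist":0},{"dx":-0.2,"dy":9.5,"dz":0,"twist":0},{"dx":-0.2,"dy":10,"dz":0,"twist":0}]'
```

```text
time: 5.3
eef_pos: [0.4825, 0.1446, 0.0372]
tcp_rot: [0.998, -0.062, 0.001, -0.001]
contact_force: [1.1, 3.9, 6.6]
opening: 0.221
finger_force: 30.3
```

```bash
python3 -m pendant '[{"dx":0,"dy":1.2,"dz":0,"twist":0},{"dx":0,"dy":2.4,"dz":0,"twist":0},{"dx":0,"dy":3.4,"dz":0,"twist":0},{"dx":0,"dy":3.4,"dz":0,"twist":0},{"dx":0,"dy":3.4,"dz":0,"twist":0}]'; python3 look.py pics/w3.png
```

```text
time: 5.92
eef_pos: [0.4768, 0.111, 0.0355]
tcp_rot: [0.998, -0.062, -0.001, 0.0]
contact_force: [1.2, -0.2, -1.8]
opening: 0.217
finger_force: 29.7
[0.47706426 0.11122386 0.0357393 ] [ 9.98111755e-01 -6.14202525e-02 -6.76339623e-04  1.38666162e-04] 5.975
292.2635498046875 197.51083374023438 43.322322845458984 0.44443762937197495 [0.501  0.0871 0.032 ] 0.01953976678655268
473.0 240.5 108.38021850585938 0.5237385354436094 [0.4693 0.0046 0.032 ] 0.05102775857011474
255.5 44.0 259.26104736328125 0.2123919402712728 [0.5665 0.0962 0.032 ] 0.10229419382832582
knob top [247.26854975 284.15725126] 2372 [0.47862593 0.11035078 0.06290654]
```

View pics/w3.png

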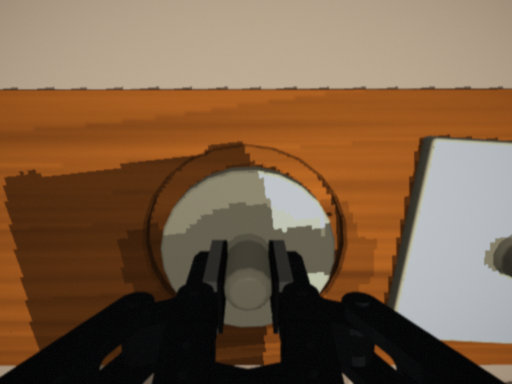

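The lid (edges 162–335 in columns) sits inside the pocket circle (148–344), and the force reading now shows its weight hanging over the pocket. Lower it until it rests, then release.

```bash
python3 -m pendant '[{"dx":0,"dy":0,"dz":0.2,"twist":0},{"dx":0,"dy":0,"dz":0.4,"twist":0},{"dx":0,"dy":0,"dz":0.6,"twist":0},{"dx":0,"dy":0,"dz":0.7,"twist":0},{"dx":0,"dy":0,"dz":0.7,"twist":0},{"dx":0,"dy":0,"dz":0.7,"twist":0}]'
```

```text
time: 6.72
eef_pos: [0.4777, 0.1113, 0.0293]
tcp_rot: [0.998, -0.061, 0.0, -0.0]
contact_force: [0.4, -0.4, -2.8]
opening: 0.218
finger_force: 29.7
```

```bash
python3 -m pendant '[{"dx":0,"dy":0,"dz":0.1,"twist":0},{"dx":0,"dy":0,"dz":0.15,"twist":0},{"dx":0,"dy":0,"dz":0.15,"twist":0}]'
python3 -m pendant '[{"dx":0,"dy":0,"dz":0,"twist":0},{"dx":0,"dy":0,"dz":0,"twist":0},{"dx":0,"dy":0,"dz":0,"twist":0},{"dx":0,"dy":0,"dz":0,"twist":0},{"dx":0,"dy":0,"dz":-4,"twist":0},{"dx":0,"dy":0,"dz":-10,"twist":0},{"dx":-2,"dy":0,"dz":-14,"twist":0},{"dx":-2,"dy":0,"dz":-14,"twist":0},{"dx":-2,"dy":0,"dz":-14,"twist":0}]' 60; python3 look.py pics/w4.png
python3 - <<'E'
from h import *
c=cam("top");P=pts(c);w=cam("wrist");Q=pts(w)
for n,q in (("wrist",Q),):
  r=np.hypot(q[:,:,0]-.478,q[:,:,1]-.110); d=q[(r>.018)&(r<.036)&(w["depth"]>0)]
  A=np.c_[d[:,:2]-[.478,.11],np.ones(len(d))]; print("disc plane",np.linalg.lstsq(A,d[:,2],rcond=None)[0],len(d))
  e=q[(r>.056)&(r<.068)&(abs(q[:,:,2]-.022)<.01)];print("board z",np.median(e[:,2]))
E
```

```text
time: 7.1
eef_pos: [0.4778, 0.1113, 0.0292]
tcp_rot: [0.998, -0.061, -0.001, 0.0]
contact_force: [-5.6, -0.0, 7.8]
opening: 0.219
finger_force: 30.8
time: 8.22
eef_pos: [0.4573, 0.1137, 0.1669]
tcp_rot: [0.998, -0.061, -0.001, 0.0]
contact_force: [-0.2, -0.4, -0.3]
opening: 0.605
finger_force: 0.0
[0.45695682 0.1136468  0.16616814] [ 9.98106493e-01 -6.14937457e-02 -1.38861561e-03  1.37206046e-04] 8.275
59.047245025634766 253.0 77.3730697631836 0.4698674136544256 [0.4084 0.2901 0.032 ] 0.06967283495879602
365.5 199.0 165.56353759765625 0.2783600362684103 [0.4264 0.015  0.032 ] 0.14189905816217685
247.64503479003906 152.5381622314453 48.99740219116211 0.7891634096696473 [0.4787 0.1103 0.032 ] 0.040200862313074355
406.5 153.0 93.01219177246094 0.5690841057053797 [ 0.4624 -0.0191  0.032 ] 0.07643181710554606
255.5 29.5 257.1974792480469 0.14507401262686367 [0.5693 0.0933 0.032 ] 0.1902035308303118
knob top [419.56238698 163.6636528 ] 553 [ 0.46124122 -0.01471338  0.06377338]
disc plane [-2.42334903  0.34144949  0.1550773 ] 15801
board z 0.022680827575052076
```

View pics/w4.png

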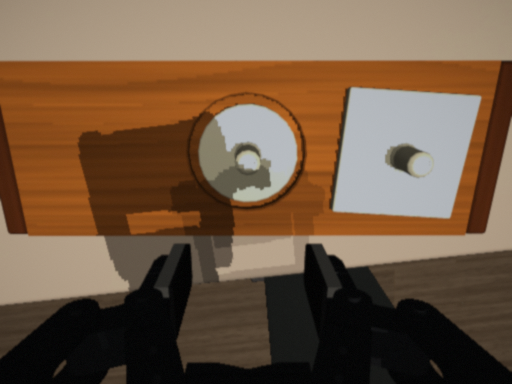

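The lid (248,153) lies within the pocket ring with a gap all round, and the square lid is undisturbed. The plane fit picked up the fingers, so I'll check flatness with them filtered out.

```bash
python3 - <<'E'
from h import *
w=cam("wrist");q=pts(w)
r=np.hypot(q[:,:,0]-.478,q[:,:,1]-.110); d=q[(r>.018)&(r<.036)&(w["depth"]>0)&(abs(q[:,:,2]-.026)<.014)]
A=np.c_[d[:,:2]-[.478,.11],np.ones(len(d))]; print("plane",np.linalg.lstsq(A,d[:,2],rcond=None)[0],len(d))
k=q[(r<.007)&(q[:,:,2]<.08)];print("knob z",np.median(k[:,2]))
E
```

```text
plane [-0.00053258 -0.00032732  0.02466499] 4262
knob z 0.05636824178711278
```

Flat, with its face 2 mm above the board as it should be when seated.

```bash
python3 -c "
from plant import ctrl;print(ctrl.sign_off())"
```

```text
the job is handed in; nothing more can be done
None
```

The white round lid was slid along the board and now lies flat in the pocket, its face 2 mm above the board; I let go of it, left the square lid alone, and handed the job in at about 8.3 s.

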